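# Lift the blanching basket and hold it over the drip pan

## Robot

A 6-joint arm with a two-finger parallel gripper is mounted at the origin on a cart in front of the work surface, level with it; the furniture and walls round the work are solid. World frame = base frame: x ahead of the robot, y to its left, z up, the work surface at z = 0. Lengths are in m, angles in rad, forces in N, time in s.
With the tool pointing down it reaches from about 0.3 to 0.875 m from the base axis. Payload 4.2 kg.
Tool frame: the origin (TCP) lies midway between the tips of the shut fingers; the grasp point (between the pads) lies 19 mm behind it; y points along the fingers, x is the direction in which the jaws open and shut, and the axes are right-handed (so a half turn about y gives the same grasp; the last joint's range is limited). The gripper opens to 85 mm and grips with 20 to 120 N. Pads are 22 mm wide; open, the fingers measure 114 mm over their backs; the gripper's body (76 mm by 85 mm) begins 54 mm behind the grasp point. The pads swing forward as they close: fully open they stand 13 mm farther back than shut.
Start: joints at [1.098, 0.32, 1.565, -0, 1.257, -0.02], TCP at [0.252, 0.517, 0.231] pointing down, gripper open.
Joint ranges: [-3.11, 3.11], [-0.84, 2.01], [0.21, 2.61], [-1.34, 4.49], [0.05, 2.63], [-2.56, 2.56]. Speed limits (rad/s): [2.57, 2.57, 3.14, 3.14, 3.14, 3.14].

## Interface

Orientations are given as a rotation vector (axis times angle).
In Python, from bench import robot gives the robot as it stands.
- The arm moves only by the tool jog_arm, never from a script. Its argument "plan" is a list of rows, each a list of 3 entries, a list of its own where there are three numbers: the shift along the tool's x, y, z in m, then the turn, a rotation vector about the tool's x, y, z in degrees, then the finger opening in m, from 0 to 0.0854. In form: [[[x, y, z], [rx, ry, rz], fingers], ...]. A call has 1 to 12 rows; each row shifts and turns the pose as measured when the row begins, along the tool's axes as they then stand; what a row does not reach is not made up. A row lasts 1/8 s, in which the tool goes at most 62.5 mm and 10.7 degrees, less where a joint would pass 70% of its speed; a pose out of reach is approached as far as the arm can. A call with a gripper value outside its range is refused whole. The fingers move at their own pace and stop on an object; "force" is the grip in N (left out, the last holds). Time passes only in rows, so rows that do not move let the fingers close. It gives the time, the measured TCP pose, the force and the opening at its end, in the units of the state.
- robot.sense(): the state, without advancing time (a new reading comes with each control period).
- robot.get_image(name): name is "scene" or "top" or "wrist"; returns a dict with "color" (384x512x3 uint8, red, green, blue), "camera_matrix" (3x3 intrinsics, pixels), "camera_from_world" (4x4, takes a point from world to camera coordinates); the wrist camera has in their place "mount" (4x4, takes a point from camera to tool coordinates, whose origin is the TCP and whose axes are the tool frame's). Camera axes: x right, y up, looking along -z (the intrinsics and any distortion apply to the point x, -y, -z); pixel columns grow to the right and rows downward; lengths in m; the calibration is good to about 2 mm. The wrist camera is an equidistant fisheye: a pixel r from the principal point sees the ray r / f radians off the axis. A picture is of the moment at which its call begins: read the wrist's pose just before it. There is no depth.
- robot.job_done(): hands the job in, once; it reports no verdict.
The state is a dict: "clock": time; "qpos": joint angles; "qvel": joint speeds; "tau": joint torques, N m; "ee_pos": TCP position; "orientation": TCP orientation; "contact_force": force on the tool from outside, world axes, zero at the start; "moment": the same for the moment, N m; "width": finger opening in m.
Only numpy, scipy, OpenCV 4.12 (cv2) and the standard library are available. Lean on these libraries where they do the work, as an engineer would, in place of code of your own. Each camera call takes 0.05 s, during which the arm holds its last target. There are 200 camera calls.

## Task

The tomatoes are blanched: lift the wire basket with the black handle straight up out of the deep steel pan without dragging the pan along, and carry it, tomatoes inside, over the top of the cups and shaker that stand in between without bumping them. Stop with the basket above the empty shallow steel pan so that it can drip off: level, centred on the pan and lined up with it, its underside about a finger's breadth (2 cm) above the rim and not touching. Do not put it down or let go: the job finishes while you are still holding the basket there, steady.

Things in the scene. Friction and masses are not known exactly. Their poses are not given: they have to be found in the camera images.
- basket: wire basket, 148 (its x) x 80 (y), walls 85 high, open top. At the start it hangs in the deep pan by a wire lug at each end (172 over the lugs) on the rim, underside 7 above the pan's underside, axes along the pan's, 7 clearance all round; a 95 mm straight lift frees it. 0.62 kg with the tomatoes. Origin: centre of its underside; z up. Both ways round are alike
- basket_grip (a point): centre of the basket's handle, a black plastic bar 76 long (basket's x), 16 wide (y), 16 high, straight above the middle of the basket, 134 above its underside, rigidly fixed; free for 45 beside it and 40 below it; steel wire slopes from its ends down to the basket's ends. Grasp across its width. Axes as the basket's
- tomato_a_mid (a point): centre of a whole tomato, 68 wide x 71 high, 0.15 kg, lying loose in the basket
- tomato_b_mid (a point): centre of the second tomato, the same, lying in the other half of the basket
- deep_pan: loose deep rectangular steel pan, 176 (its x axis) x 108 (y) over the rim, 100 high, mouth 162 x 94; 0.55 kg; the basket hangs in it. Origin: centre of its underside, on the worktop; z up
- drip_pan: loose shallow rectangular steel pan, empty, 176 (its x axis) x 108 (y) over the rim, 65 high, mouth 162 x 94, walls 3; the place to hold the basket over. Origin: centre of its underside, on the worktop; z up, so the rim is 65 above the origin. It and the deep pan swap sides from start to start
- tall_cup: tall pale deli cup of prepped herbs, round, 97 wide, 103 high, loose, in the row between the two pans; origin: centre of its underside
- short_cup: short pale deli cup with a blue band, round, 97 wide, 78 high, loose, in the same row; origin: centre of its underside
- shaker: grey-topped glass shaker, 44 wide, 90 high, loose, in the same row at the cook's side; origin: centre of its underside

How it is judged:
By the outcome, as a careful person would: the job done as asked, in the order asked, and still so for the second after the job is handed in, while the arm keeps its last pose, push and grip.
It also fails if it takes over 40 s, if anything falls off the work surface, if the arm or the gripper's body presses on something with over 40 N, if the wrist force passes 120 N, or if a joint passes its speed limit or range.

## Working session

There is one attempt and no reset: what is moved stays moved. The work goes in short steps, Python scripts to look and compute and a tool call to move; the robot and the scene stay as the last step left them, time stands still between calls to the robot, and variables do not carry over. Pictures are saved under pics/ and viewed, about 8 in all and at most 12, crops included, and the job is handed in when it is done.

Besides the shell and the picture viewer there is one more tool, called after "Call:" as name(argument=value, ...) on one line, values as JSON. jog_arm: Moves the arm, as the interface text tells. Its arguments: {"type":"object","properties":{"plan":{"type":"array"},"force":{"type":"number"}},"required":["plan"]}

```bash
mkdir -p pics; cat > h.py <<'E'
import numpy as np, cv2
from bench import robot
from scipy.spatial.transform import Rotation as R
def grab(n,f):
    s=robot.sense(); im=robot.get_image(n); cv2.imwrite('pics/'+f,im['color'][:,:,::-1]); np.savez('pics/'+f[:-4]+'.npz',pos=s['ee_pos'],ori=s['orientation'],**im); return s,im
def ray(f,u,v):
    d=np.load('pics/'+f+'.npz'); K=d['camera_matrix']
    a=np.array([(u-K[0,2])/K[0,0],(v-K[1,2])/K[1,1]])
    if 'mount' in d:
        r=np.hypot(*a); k=np.sin(r)/r if r>1e-9 else 1
        c=np.array([a[0]*k,-a[1]*k,-np.cos(r)])
        M=np.eye(4); M[:3,:3]=R.from_rotvec(d['ori']).as_matrix(); M[:3,3]=d['pos']; T=M@d['mount']
    else:
        c=np.array([a[0],-a[1],-1]); T=np.linalg.inv(d['camera_from_world'])
    return T[:3,3],T[:3,:3]@c
def at(f,u,v,z):
    o,d=ray(f,u,v); return o+d*(z-o[2])/d[2]
E
python3 - <<'E'
from h import *
s,a=grab('top','top1.png'); _,b=grab('scene','scene1.png')
print(s); print(R.from_rotvec(s['orientation']).as_matrix().round(3)); print(a['camera_matrix'],[k for k in a])
o,d=ray('top1',256,192);print(o,d)
o,d=ray('scene1',256,192);print(o,d)
cv2.imwrite('pics/both.png',cv2.resize(np.hstack([a['color'],b['color']])[:,:,::-1],(800,300)))
E
```

```text
{'clock': 0.0, 'qpos': array([ 1.09801315e+00,  3.20282700e-01,  1.56570347e+00,  4.13805531e-05,
        1.25740962e+00, -1.99605484e-02]), 'qvel': array([ 0.00051318,  0.00408552, -0.00066862, -0.00122307, -0.00032103,
       -0.00094866]), 'tau': array([-8.59828560e-05, -4.15517378e+01, -2.34165931e+01,  3.88876140e-05,
        7.98923982e-03, -1.08374046e-06]), 'ee_pos': array([0.25130842, 0.51662522, 0.23047807]), 'orientation': array([-1.39094913, -0.86833792,  0.87090858]), 'contact_force': array([0.42052694, 0.3833808 , 0.20193174]), 'moment': array([-0.04245432,  0.00225909,  0.02244833]), 'width': 0.08530282227348132}
[[ 0.438 -0.001 -0.899]
 [ 0.899 -0.002  0.438]
 [-0.002 -1.     0.   ]]
[[373.53643144   0.         252.46903222]
 [  0.         373.53643144 192.43913857]
 [  0.           0.           1.        ]] ['color', 'camera_matrix', 'camera_from_world']
[ 0.49041346 -0.17807464  0.96900895] [ 0.0626406  -0.03358105 -0.99751652]
[ 0.12454834 -0.87470394  0.5653178 ] [ 0.47132044  0.74200427 -0.47716368]
```

View pics/top1.png

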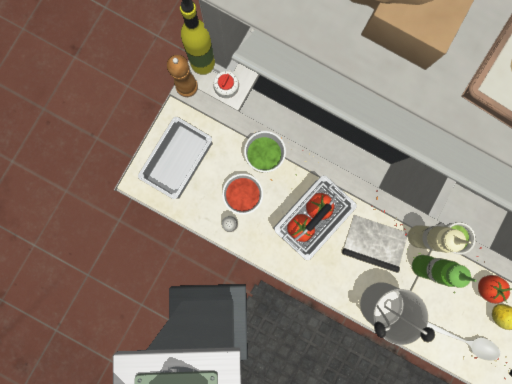

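View pics/scene1.png

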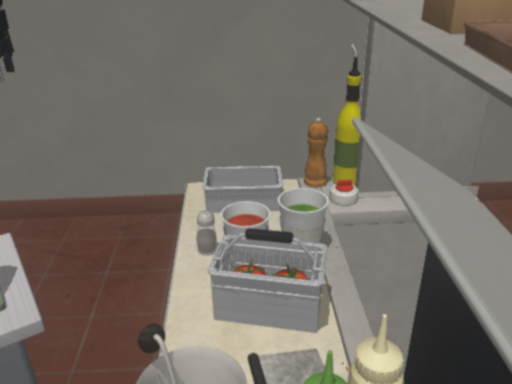

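```bash
python3 - <<'E'
from h import *
np.set_printoptions(precision=3,suppress=True)
for n,u,v,z in [('handle',319,217,.141),('drip',176,157,.065),('tall',265,151,.103),('short',242,193,.078),('shaker',229,223,.09),('cart',200,340,0),('edge1',118,188,0),('edge2',420,350,0),('backedge',400,215,0),('shelf',250,40,.3),('img0',0,0,0),('imgBR',511,383,0)]: print(n,at('top1',u,v,z))
# handle two-view
im=np.load('pics/top1.npz')['color']; im2=np.load('pics/scene1.npz')['color']
def black(im,x0,x1,y0,y1):
    m=(im[y0:y1,x0:x1].max(2)<60).astype(np.uint8); n,l,st,c=cv2.connectedComponentsWithStats(m); i=1+np.argmax(st[1:,4]); p=np.argwhere(l==i)[:,::-1].astype(np.float32); r=cv2.minAreaRect(p); return np.array(r[0])+[x0,y0],r[1:],st[i]
b1=black(im,290,345,190,245); b2=black(im2,235,300,225,250); print(b1,b2)
o1,d1=ray('top1',*b1[0]); o2,d2=ray('scene1',*b2[0])
t=np.linalg.lstsq(np.c_[d1,-d2],o2-o1,rcond=None)[0]; print(o1+d1*t[0],o2+d2*t[1])
A=cv2.resize(im[100:260,120:360][:,:,::-1],None,fx=3.3,fy=3.3,interpolation=cv2.INTER_CUBIC); cv2.imwrite('pics/crop1.png',A)
E
```

```text
handle [ 0.484 -0.345  0.141]
drip [ 0.636 -0.016  0.065]
tall [ 0.641 -0.23   0.103]
short [ 0.545 -0.175  0.078]
shaker [ 0.474 -0.143  0.09 ]
cart [ 0.179 -0.061  0.   ]
edge1 [0.569 0.145 0.   ]
edge2 [ 0.138 -0.622  0.   ]
backedge [ 0.484 -0.586  0.   ]
shelf [ 0.813 -0.196  0.3  ]
img0 [ 1.073  0.455 -0.   ]
imgBR [ 0.049 -0.853  0.   ]
(array([318.176, 216.72 ]), ((6.448546886444092, 31.890079498291016), 40.91437911987305), array([ 16,  15,  25,  25, 197], dtype=int32)) (array([268.613, 235.408]), ((45.48142623901367, 8.986525535583496), 5.906140327453613), array([ 11,   5,  46,  12, 400], dtype=int32))
[ 0.485 -0.343  0.139] [ 0.484 -0.343  0.139]
```

View pics/crop1.png

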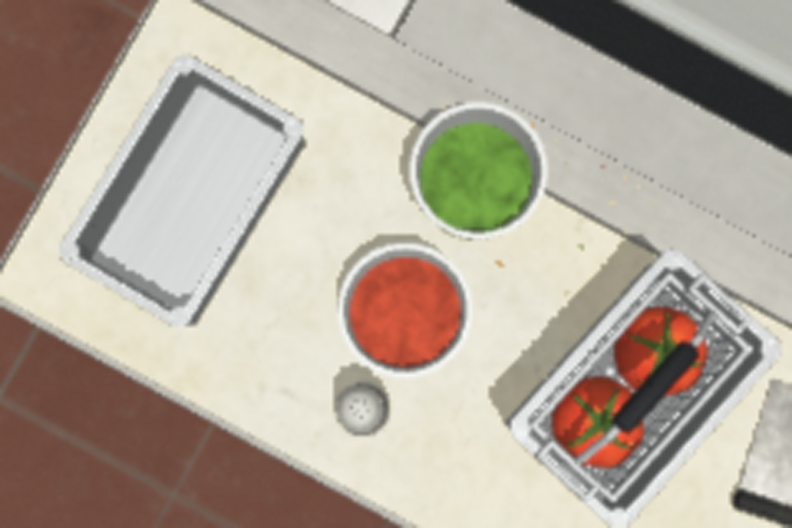

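```bash
python3 - <<'E'
from h import *
np.set_printoptions(precision=3,suppress=True)
for n,z,C in [('drip',.065,[(183,57),(303,128),(180,318),(62,250)]),('deep',.1,[(675,250),(780,345),(615,522),(512,425)]),('handle',.145,[(620,422),(692,352)])]:
    P=np.array([at('top1',120+u/3.3,100+v/3.3,z) for u,v in C])[:,:2]
    print(n,P.mean(0)); 
    for i in range(len(P)):
        e=P[(i+1)%len(P)]-P[i]; print('  ',P[i],np.linalg.norm(e),np.degrees(np.arctan2(e[1],e[0]))%180)
def tri(a,b):
    o1,d1=ray('top1',*a); o2,d2=ray('scene1',*b)
    t=np.linalg.lstsq(np.c_[d1,-d2],o2-o1,rcond=None)[0]; return o1+d1*t[0],o2+d2*t[1]
print(tri((236,60),(357,123)),tri((252,28),(357,123)))
print(tri((205,0),(345,0)))
im=np.load('pics/top1.npz')['color'];im2=np.load('pics/scene1.npz')['color']
cv2.imwrite('pics/crop2.png',np.hstack([cv2.resize(im[0:220,180:440],(520,440)),cv2.resize(im2[0:384,330:512],(209,440))])[:,:,::-1])
E
```

```text
drip [ 0.636 -0.014]
   [ 0.734 -0.015] 0.10350180621528822 58.16561473817346
   [ 0.679 -0.103] 0.16647813367485378 146.58436162362668
   [ 0.54  -0.012] 0.09988263576191303 58.94446283266393
   [0.592 0.074] 0.16777522560240513 147.83589363705983
deep [ 0.485 -0.345]
   [ 0.58  -0.369] 0.10022944256617726 46.431703892559256
   [ 0.511 -0.442] 0.1717301511279089 135.11623846136575
   [ 0.389 -0.321] 0.09895269518585043 45.56300578780083
   [ 0.459 -0.25 ] 0.170205361686097 135.53815081542308
handle [ 0.484 -0.344]
   [ 0.461 -0.319] 0.0677199380573074 132.5045808967544
   [ 0.506 -0.368] 0.0677199380573074 132.50458089675442
(array([ 0.82 , -0.168,  0.197]), array([ 0.824, -0.171,  0.199])) (array([ 0.875, -0.202,  0.223]), array([ 0.827, -0.168,  0.197]))
(array([ 0.808, -0.127,  0.437]), array([ 0.808, -0.127,  0.437]))
```

View pics/crop2.png

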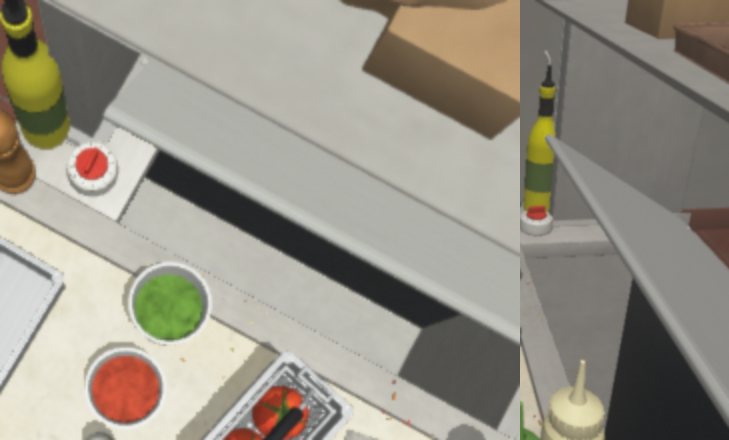

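Call:
jog_arm(plan=[[[-0.02,0,-0.018],[0,0,0],0.085],[[-0.045,0,-0.039],[0,0,0],0.085],[[-0.045,0,-0.039],[0,0,0],0.085],[[-0.045,0,-0.039],[0,0,0],0.085],[[-0.045,0,-0.039],[0,0,0],0.085],[[-0.045,0,-0.039],[0,0,0],0.085],[[-0.045,0,-0.039],[0,0,0],0.085],[[-0.045,0,-0.039],[0,0,0],0.085],[[-0.045,0,-0.039],[0,0,0],0.085],[[-0.045,0,-0.039],[0,0,0],0.085],[[-0.045,0,-0.039],[0,0,0],0.085],[[-0.045,0,-0.039],[0,0,0],0.085]])

```text
clock: 1.6
ee_pos: [0.4326, -0.1587, 0.2294]
orientation: [-1.391, -0.876, 0.877]
contact_force: [1.4, 0.3, 0.1]
width: 0.0847
```

```bash
cat >> h.py <<'E'
def go(x,y,z,jaw):
    """tool-axis shift and turn to reach world TCP target, tool down, jaw heading deg"""
    s=robot.sense(); M=R.from_rotvec(s['orientation']); c,k=np.cos(np.radians(jaw)),np.sin(np.radians(jaw))
    T=R.from_matrix(np.array([[c,0,-k],[k,0,c],[0,-1,0]]))
    print('t',s['clock'],'pos',s['ee_pos'].round(4),'shift mm',(M.inv().apply(np.array([x,y,z])-s['ee_pos'])*1000).round(1),'turn',np.degrees((M.inv()*T).as_rotvec()).round(2),'F',s['contact_force'].round(1),'w',round(s['width'],4),'q',s['qpos'].round(2))
E
python3 -c "
from h import *
go(.485,-.344,.23,45)"
```

```text
t 1.6 pos [ 0.4326 -0.1587  0.2294] shift mm [-1.448e+02  1.000e-01 -1.270e+02] turn [ 0.15 19.54 -0.13] F [1.4 0.3 0.1] w 0.0847 q [-0.37  0.14  1.81 -0.    1.19 -1.5 ]
```

Call:
jog_arm(plan=[[[-0.045,0,-0.04],[0,0,0],0.085],[[-0.045,0,-0.04],[0,0,0],0.085],[[-0.04,0,-0.035],[0,0,0],0.085],[[-0.015,0,-0.012],[0,7,0],0.085],[[0,0,0],[0,7,0],0.085],[[0,0,0],[0,5.5,0],0.085],[[0,0,0],[0,0,0],0.085]])

```text
clock: 2.48
ee_pos: [0.4843, -0.3556, 0.225]
orientation: [-1.484, -0.598, 0.603]
contact_force: [-0.7, -0.0, 0.8]
width: 0.0848
```

```bash
python3 -c "
from h import *
go(.485,-.344,.23,45)
s,a=grab('wrist','w1.png'); print(a['camera_matrix'],a['mount'].round(3))"
```

```text
t 2.475 pos [ 0.4843 -0.3556  0.225 ] shift mm [ 8.5 -5.   7.9] turn [-0.21 -0.99 -0.13] F [-0.7 -0.   0.8] w 0.0848 q [-0.65  0.37  1.51 -0.    1.27 -1.42]
[[297.31863964   0.         250.75062316]
 [  0.         297.31863964 186.55136259]
 [  0.           0.           1.        ]] [[ 1.    -0.001  0.001  0.001]
 [ 0.001  0.261 -0.965 -0.143]
 [ 0.     0.965  0.261  0.067]
 [ 0.     0.     0.     1.   ]]
```

View pics/w1.png

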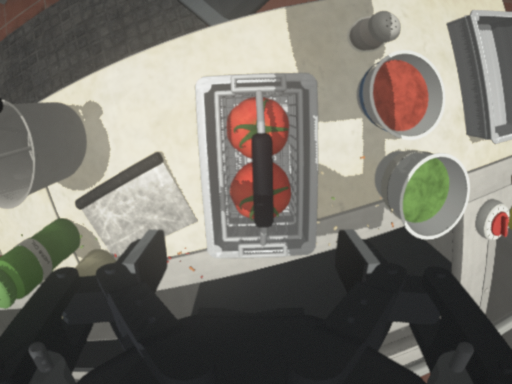

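```bash
python3 - <<'E'
from h import *
im=np.load('pics/w1.npz')['color']
m=(im[125:235,240:285].max(2)<60).astype(np.uint8); n,l,st,c=cv2.connectedComponentsWithStats(m); i=1+np.argmax(st[1:,4]); p=np.argwhere(l==i)[:,::-1]+[240,125]
print(st[i])
v0,v1=p[:,1].min(),p[:,1].max()
P=[at('w1',p[abs(p[:,1]-v)<8,0].mean(),v,.143) for v in (v0+1,v1-1)]
mid=[at('w1',p[p[:,1]==v,0].mean(),v,.145) for v in (v0+15,v1-15)]
e=mid[1]-mid[0]; print(P,np.linalg.norm(P[1]-P[0]),(P[0]+P[1])/2,(mid[0]+mid[1])/2,np.degrees(np.arctan2(e[1],e[0]))%180)
# outer rim corners of deep pan, z=.1
C=[at('w1',u,v,.1) for u,v in [(197,80),(315,75),(316,250),(209,254)]]
for i in range(4):
    d=C[(i+1)%4]-C[i]; print(C[i].round(3),np.linalg.norm(d),np.degrees(np.arctan2(d[1],d[0]))%180)
print(np.mean(C,0))
c=(P[0]+P[1])/2
go(c[0],c[1],.122,45)
E
```

```text
[  14   13   20   89 1017]
[array([ 0.46376181, -0.31452289,  0.143     ]), array([ 0.5101216 , -0.36681806,  0.143     ])] 0.06988572093899019 [ 0.48694171 -0.34067048  0.143     ] [ 0.4858563 -0.3400491  0.145    ] 131.39801520856136
[ 0.385 -0.322  0.1  ] 0.10609211157040237 46.76063325195761
[ 0.457 -0.244  0.1  ] 0.17122124202512992 137.03353826058606
[ 0.583 -0.361  0.1  ] 0.1093878554096135 46.19618394107863
[ 0.507 -0.44   0.1  ] 0.17015968195046718 135.92726238317516
[ 0.48276659 -0.34165764  0.1       ]
t 2.525 pos [ 0.4843 -0.3555  0.225 ] shift mm [ 12.4 103.    8.5] turn [-0.21 -0.95 -0.13] F [ 0.4 -0.4 -0.5] w 0.085 q [-0.65  0.37  1.51 -0.    1.27 -1.42]
```

```bash
python3 - <<'E'
from h import *
def ang(f,x0,x1,y0,y1,z):
    im=np.load(f'pics/{f}.npz')['color']
    m=(im[y0:y1,x0:x1].max(2)<60).astype(np.uint8); n,l,st,c=cv2.connectedComponentsWithStats(m); i=1+np.argmax(st[1:,4]); p=np.argwhere(l==i)[:,::-1]+[x0,y0]
    P=np.array([at(f,u,v,z)[:2] for u,v in p],np.float32)
    r=cv2.minAreaRect(P*1000); d=cv2.fitLine(P,cv2.DIST_L2,0,0.0001,0.0001).ravel(); print(f,r,np.degrees(np.arctan2(d[1],d[0]))%180)
ang('w1',240,285,125,235,.145); ang('top1',290,345,190,245,.145)
# basket rim (wrist) side-line check: tomatoes/handle wire foot points
for u,v in [(259,93),(264,240)]: print(at('w1',u,v,.1))
E
```

```text
w1 ((485.0187683105469, -342.0113830566406), (15.127516746520996, 70.7957763671875), 45.35377883911133) 131.64795
top1 ((484.8233642578125, -342.2044372558594), (14.20921802520752, 70.9317855834961), 47.32286834716797) 136.10696
[ 0.43337434 -0.29216823  0.1       ]
[ 0.53547562 -0.389401    0.1       ]
```

```bash
python3 -c "
from h import *
go(.485,-.342,.122,46)"
```

```text
t 2.525 pos [ 0.4843 -0.3555  0.225 ] shift mm [ 10.1 103.    8.9] turn [-0.21 -1.95 -0.13] F [ 0.4 -0.4 -0.5] w 0.085 q [-0.65  0.37  1.51 -0.    1.27 -1.42]
```

Call:
jog_arm(plan=[[[0.01,0,0.009],[-0.2,-1.7,0],0.05],[[0,0,0],[0,0,0],0.05],[[0,0.02,0],[0,0,0],0.05],[[0,0.02,0],[0,0,0],0.05],[[0,0,0],[0,0,0],0.05]])

```text
clock: 3.15
ee_pos: [0.4857, -0.3397, 0.1851]
orientation: [-1.48, -0.629, 0.631]
contact_force: [-0.3, 0.0, -0.4]
width: 0.0502
```

```bash
python3 -c "
from h import *
go(.485,-.342,.122,46)"
```

```text
t 3.15 pos [ 0.4857 -0.3397  0.1851] shift mm [-2.  63.1 -1. ] turn [ 0.1   0.2  -0.12] F [-0.3  0.  -0.4] w 0.0502 q [-0.63  0.38  1.6  -0.    1.17 -1.43]
```

Call:
jog_arm(plan=[[[-0.002,0.02,-0.001],[0,0,0],0.05],[[0,0.02,0],[0,0,0],0.05],[[0,0.015,0],[0,0,0],0.05],[[0,0.008,0],[0,0,0],0.05],[[0,0,0],[0,0,0],0.05]])

```text
clock: 3.78
ee_pos: [0.4877, -0.3433, 0.1249]
orientation: [-1.487, -0.635, 0.63]
contact_force: [-0.8, -0.1, 0.1]
width: 0.0499
```

```bash
python3 -c "
from h import *
go(.485,-.342,.122,46)
grab('wrist','w2.png')"
```

```text
t 3.775 pos [ 0.4877 -0.3433  0.1249] shift mm [-0.9  2.9  2.9] turn [ 0.59  0.34 -0.06] F [-0.8 -0.1  0.1] w 0.0499 q [-0.63  0.43  1.68 -0.    1.02 -1.44]
```

View pics/w2.png

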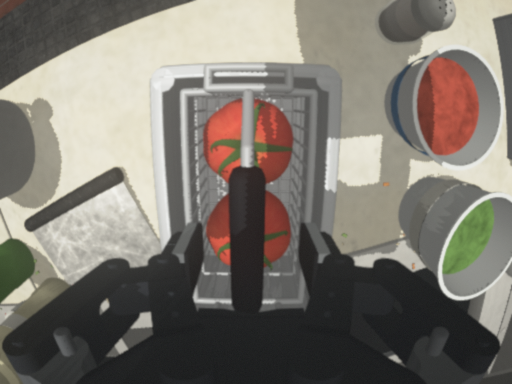

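Call:
jog_arm(plan=[[[-0.001,0.003,0.003],[0.6,0.3,0],0.05],[[0,0,0],[0,0,0],0.03],[[0,0,0],[0,0,0],0.005],[[0,0,0],[0,0,0],0.005],[[0,0,0],[0,0,0],0.005],[[0,0,0],[0,0,0],0.005],[[0,0,0],[0,0,0],0.005]], force=80)

```text
clock: 4.7
ee_pos: [0.4854, -0.3429, 0.1238]
orientation: [-1.481, -0.628, 0.628]
contact_force: [-0.3, -0.7, 0.6]
width: 0.0143
```

```bash
python3 -c "
from h import *
go(.485,-.342,.262,46);print(robot.sense()['moment'])"
```

```text
t 4.7 pos [ 0.4854 -0.3429  0.1238] shift mm [   0.2 -138.2    0.5] turn [ 0.17  0.03 -0.07] F [-0.3 -0.7  0.6] w 0.0143 q [-0.63  0.43  1.68 -0.    1.03 -1.44]
[0.03710227 0.01607997 0.01181141]
```

Call:
jog_arm(plan=[[[0,-0.005,0],[0,0,0],0.005],[[0,-0.008,0],[0,0,0],0.005],[[0,-0.01,0],[0,0,0],0.005],[[0,-0.01,0],[0,0,0],0.005],[[0,0,0],[0,0,0],0.005]], force=100)

```text
clock: 5.32
ee_pos: [0.4842, -0.3416, 0.1568]
orientation: [-1.477, -0.626, 0.63]
contact_force: [0.6, 0.0, -5.9]
width: 0.0143
```

```bash
python3 -c "
from h import *
go(.485,-.342,.262,46);print(robot.sense()['moment'])"
```

```text
t 5.325 pos [ 0.4842 -0.3416  0.1568] shift mm [ 1.000e-01 -1.052e+02 -6.000e-01] turn [-0.12  0.03 -0.1 ] F [ 0.6  0.  -5.9] w 0.0143 q [-0.63  0.4   1.63 -0.    1.11 -1.44]
[ 0.00729022 -0.03928534  0.02944262]
```

Call:
jog_arm(plan=[[[0,-0.012,0],[0,0,0],0.005],[[0,-0.015,0],[0,0,0],0.005],[[0,-0.015,0],[0,0,0],0.005],[[0,-0.015,0],[0,0,0],0.005],[[0,0,0],[0,0,0],0.005]])

```text
clock: 5.95
ee_pos: [0.4847, -0.3419, 0.2189]
orientation: [-1.479, -0.627, 0.629]
contact_force: [-1.1, -0.9, -6.0]
width: 0.0141
```

```bash
python3 -c "
from h import *
go(.485,-.342,.265,46)"
```

```text
t 5.95 pos [ 0.4847 -0.3419  0.2189] shift mm [  0.1 -46.1  -0.3] turn [-0.01  0.03 -0.08] F [-1.1 -0.9 -6. ] w 0.0141 q [-0.63  0.36  1.54 -0.    1.24 -1.44]
```

Call:
jog_arm(plan=[[[0,-0.012,0],[0,0,0],0.005],[[0,-0.015,0],[0,0,0],0.005],[[0,-0.015,0],[0,0,0],0.005],[[0,-0.01,0],[0,0,0],0.005],[[0,0,0],[0,0,0],0.005]])

```text
clock: 6.58
ee_pos: [0.4845, -0.3417, 0.2743]
orientation: [-1.478, -0.626, 0.629]
contact_force: [-0.0, 1.0, -5.9]
width: 0.0145
```

```bash
python3 -c "
from h import *
go(.636,-.014,.270,57.5)
s,a=grab('scene','s2.png'); s,b=grab('top','t2.png')
cv2.imwrite('pics/b2.png',np.hstack([a['color'][100:384,150:450],cv2.resize(b['color'][90:270,120:360],(379,284))])[:,:,::-1])"
```

```text
t 6.575 pos [ 0.4845 -0.3417  0.2743] shift mm [341.    3.8 118.6] turn [ -0.06 -11.48  -0.08] F [-0.   1.  -5.9] w 0.0145 q [-0.63  0.33  1.45 -0.    1.37 -1.44]
```

View pics/b2.png

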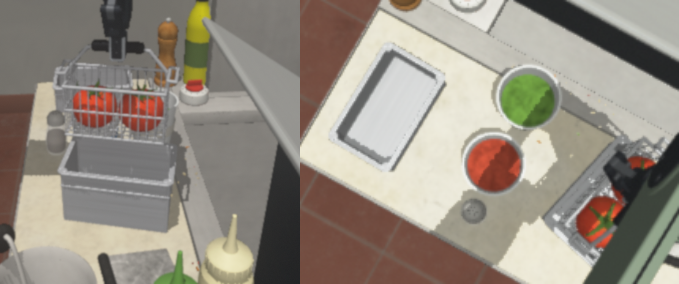

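Call:
jog_arm(plan=[[[0.012,0,0.004],[0,0,0],0.005],[[0.024,0,0.008],[0,0,0],0.005],[[0.033,0,0.0115],[0,0,0],0.005],[[0.033,0,0.0115],[0,0,0],0.005],[[0.033,0,0.0115],[0,0,0],0.005],[[0.033,0,0.0115],[0,0,0],0.005],[[0.033,0,0.0115],[0,0,0],0.005],[[0.033,0,0.0115],[0,0,0],0.005],[[0.03,0,0.011],[0,0,0],0.005],[[0.024,0,0.008],[0,0,0],0.005],[[0.015,0,0.005],[0,0,0],0.005],[[0.008,0,0.003],[0,0,0],0.005]])

```text
clock: 8.18
ee_pos: [0.6248, -0.0231, 0.2654]
orientation: [-1.461, -0.619, 0.637]
contact_force: [0.5, -1.1, -5.6]
width: 0.0136
```

```bash
python3 -c "
from h import *
go(.636,-.014,.270,57.5)"
```

```text
t 8.175 pos [ 0.6248 -0.0231  0.2654] shift mm [14.3 -4.7 -1.6] turn [ -1.14 -11.37  -0.11] F [ 0.5 -1.1 -5.6] w 0.0136 q [-0.06  0.39  1.37  0.01  1.4  -0.87]
```

Call:
jog_arm(plan=[[[0.007,-0.003,-0.001],[-0.6,-4,0],0.005],[[0.005,-0.002,0],[-0.5,-5,0],0.005],[[0.002,0,0],[0,-2,0],0.005],[[0,0,0],[0,0,0],0.005]])

```text
clock: 8.68
ee_pos: [0.6341, -0.0138, 0.2694]
orientation: [-1.426, -0.775, 0.785]
contact_force: [0.7, 0.1, -5.6]
width: 0.0137
```

```bash
python3 - <<'E'
from h import *
go(.636,-.014,.270,57.7)
grab('wrist','w3.png')
im=np.load('pics/top1.npz')['color'][110:205,130:222].astype(np.uint8)
hsv=cv2.cvtColor(im,cv2.COLOR_RGB2HSV)
g=cv2.cvtColor(im,cv2.COLOR_RGB2GRAY)
m=((hsv[...,1]<22)).astype(np.uint8)
m=cv2.morphologyEx(m,cv2.MORPH_CLOSE,np.ones((5,5)))
n,l,st,c=cv2.connectedComponentsWithStats(m); print(st[1:],c)
A=cv2.resize(np.hstack([im,np.dstack([(m*255)]*3)])[:,:,::-1],None,fx=4,fy=4,interpolation=cv2.INTER_CUBIC)
w=cv2.imread('pics/w3.png'); cv2.imwrite('pics/c3.png',np.vstack([cv2.resize(w,(290,218)).repeat(1,0) if 0 else cv2.resize(A,(512,264)),cv2.resize(w,(512,384))[:336]]))
E
```

```text
t 8.675 pos [ 0.6341 -0.0138  0.2694] shift mm [ 0.9 -0.6 -1.7] turn [-0.16 -0.35 -0.31] F [ 0.7  0.1 -5.6] w 0.0137 q [-0.04  0.4   1.35 -0.    1.4  -1.04]
[[  29    0   11    3   23]
 [  68    0   24   13  166]
 [  26    4    3    4    4]
 [   0    6   92   89 5104]
 [  23   11    2    2    2]
 [  91   19    1    2    2]
 [   0   86   16    9   37]] [[37.15843621 41.16607878]
 [34.86956522  0.7826087 ]
 [83.27710843  3.9939759 ]
 [27.          5.5       ]
 [50.16222571 52.23432602]
 [23.5        11.5       ]
 [91.         19.5       ]
 [ 7.18918919 90.91891892]]
```

View pics/c3.png

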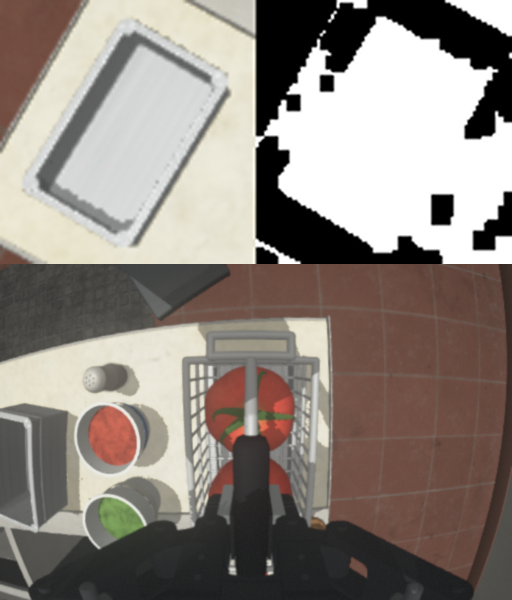

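```bash
python3 - <<'E'
from h import *
def rect(f,cx,cy,ang,z=.065,H=130):
    d=np.load(f'pics/{f}.npz'); K=d['camera_matrix'];T=d['camera_from_world']
    a=np.radians(ang); g=np.arange(-H,H+1)/1000.; X,Y=np.meshgrid(g,g)
    W=np.stack([cx+X*np.cos(a)-Y*np.sin(a),cy+X*np.sin(a)+Y*np.cos(a),np.full_like(X,z),np.ones_like(X)],-1)@T.T
    u=K[0,0]*W[...,0]/-W[...,2]+K[0,2]; v=-K[1,1]*W[...,1]/-W[...,2]+K[1,2]
    return cv2.remap(d['color'],u.astype(np.float32),v.astype(np.float32),cv2.INTER_CUBIC)
a=rect('top1',.636,-.014,147.7); b=rect('scene1',.636,-.014,147.7)
o=np.hstack([a,b])[:,:,::-1].copy()
for k in (130,391):
    cv2.rectangle(o,(k-88,130-54),(k+88,130+54),(0,0,255),1); cv2.rectangle(o,(k-81,130-47),(k+81,130+47),(0,200,0),1)
cv2.imwrite('pics/r.png',cv2.resize(o,(792,396)))
E
```

```text
(no output)
```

View pics/r.png

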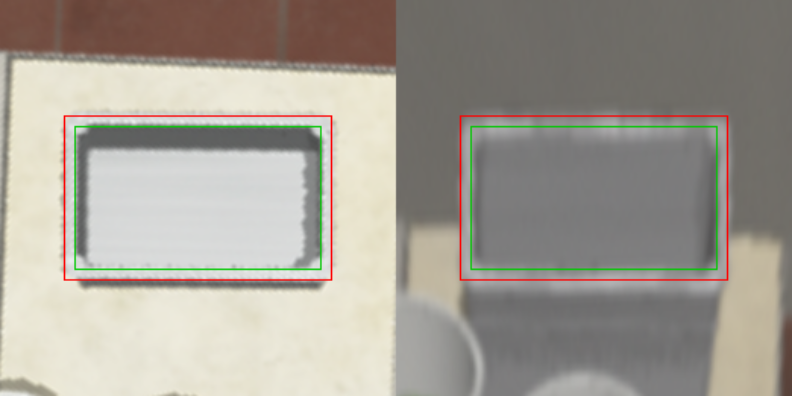

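```bash
python3 - <<'E'
from h import *
z=.1526+.085
P=[at('w3',u,v,z) for u,v in [(185,95),(192,250),(318,95),(303,250),(210,69),(293,69)]]
d=np.load('pics/w3.npz'); M=R.from_rotvec(d['ori']).inv()
for p in P: print(p.round(4), (M.apply(p-d['pos'])*1000).round(1))
go(.636,-.014,.2018,57.7)
E
```

```text
[ 0.5499 -0.0053  0.2376] [-38.1  32.2  75.4]
[ 0.6336 -0.0594  0.2376] [-38.4  32.  -24.2]
[0.5921 0.0607 0.2376] [40.3 31.8 75.5]
[0.6731 0.003  0.2376] [ 35.4  31.6 -23.8]
[0.5454 0.0155 0.2376] [-23.   32.2  90.4]
[0.5714 0.0561 0.2376] [25.3 31.9 90.4]
t 8.725 pos [ 0.634  -0.0139  0.2694] shift mm [ 1.4 67.6 -1.9] turn [-0.15 -0.36 -0.31] F [-0.8 -0.  -5. ] w 0.0145 q [-0.04  0.4   1.35 -0.    1.4  -1.04]
```

Call:
jog_arm(plan=[[[0.001,0.01,-0.0025],[-0.1,-0.4,-0.3],0.005],[[0,0.015,0],[0,0,0],0.005],[[0,0.015,0],[0,0,0],0.005],[[0,0.01,0],[0,0,0],0.005],[[0,0.005,0],[0,0,0],0.005],[[0,0,0],[0,0,0],0.005]])

```text
clock: 9.48
ee_pos: [0.6355, -0.0153, 0.2086]
orientation: [-1.422, -0.78, 0.787]
contact_force: [0.0, -0.6, -6.0]
width: 0.0144
```

```bash
python3 - <<'E'
from h import *
go(.6365,-.0145,.2018,57.7)
E
```

```text
t 9.475 pos [ 0.6355 -0.0153  0.2086] shift mm [ 1.2  6.8 -0.4] turn [-0.25 -0.07 -0.12] F [ 0.  -0.6 -6. ] w 0.0144 q [-0.04  0.43  1.45  0.    1.27 -1.05]
```

Call:
jog_arm(plan=[[[0.001,0.004,-0.0005],[-0.2,0,0],0.005],[[0,0.002,0],[0,0,0],0.005],[[0,0,0],[0,0,0],0.005],[[0,0,0],[0,0,0],0.005]])

```text
clock: 9.98
ee_pos: [0.6374, -0.0146, 0.2037]
orientation: [-1.427, -0.785, 0.784]
contact_force: [1.1, -0.9, -5.0]
width: 0.014
```

```bash
python3 - <<'E'
from h import *
go(.6365,-.0145,.2018,57.7)
s,a=grab('scene','s4.png'); 
A=cv2.resize(a['color'][60:260,160:360],(600,600),interpolation=cv2.INTER_CUBIC)[:,:,::-1].copy()
cv2.imwrite('pics/s4c.png',A)
E
```

```text
t 9.975 pos [ 0.6374 -0.0146  0.2037] shift mm [-0.4  1.9  0.8] turn [ 0.12 -0.06 -0.03] F [ 1.1 -0.9 -5. ] w 0.014 q [-0.04  0.43  1.46 -0.    1.25 -1.05]
```

View pics/s4c.png

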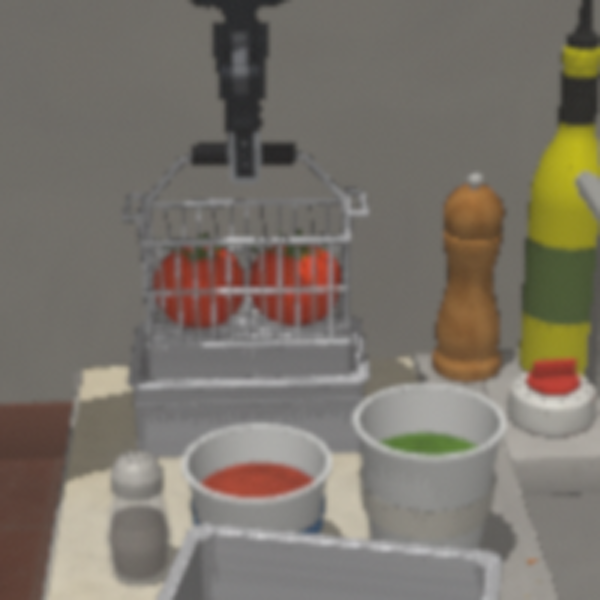

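```bash
python3 - <<'E'
from h import *
d=np.load('pics/s4.npz'); K=d['camera_matrix'];T=d['camera_from_world']; a=np.radians(147.7)
def px(x,y,z):
    p=T@[.636+x*np.cos(a)-y*np.sin(a),-.014+x*np.sin(a)+y*np.cos(a),z,1]
    return (np.array([K[0,0]*p[0]/-p[2]+K[0,2]-160,K[1,2]-K[1,1]*p[1]/-p[2]-60])*3).round(0)
for z in (.082,.087,.092): print(z,[px(x,y,z) for x in(74,-74) for y in (40,) for x,y in [(x/1000,y/1000)]])
for z in (.167,.172,.177): print(z,[px(x/1000,.04,z) for x in(74,-74)])
print('handle',[px(x/1000,0,.221) for x in(38,-38)]); print('pan rim',[px(x/1000,.054,.065) for x in(88,-88)])
E
```

```text
0.082 [array([146., 353.]), array([348., 349.])]
0.087 [array([145., 347.]), array([348., 343.])]
0.092 [array([145., 341.]), array([348., 337.])]
0.167 [array([138., 245.]), array([348., 241.])]
0.172 [array([138., 239.]), array([348., 234.])]
0.177 [array([137., 232.]), array([348., 228.])]
handle [array([188., 152.]), array([295., 150.])]
pan rim [array([126., 383.]), array([368., 378.])]
```

Call:
jog_arm(plan=[[[0,0.0015,0.0005],[0.1,0,0],0.005],[[0,0,0],[0,0,0],0.005],[[0,0,0],[0,0,0],0.005],[[0,0,0],[0,0,0],0.005],[[0,0,0],[0,0,0],0.005]])

```text
clock: 10.65
ee_pos: [0.637, -0.0144, 0.2023]
orientation: [-1.426, -0.784, 0.784]
contact_force: [0.1, 0.0, -6.4]
width: 0.0142
```

```bash
python3 - <<'E'
from h import *
go(.6365,-.0145,.2018,57.7); s=robot.sense(); print(abs(s['qvel']).max())
if abs(s['ee_pos']-[.6365,-.0145,.2018]).max()<.004: print(robot.job_done())
E
```

```text
t 10.65 pos [ 0.637  -0.0144  0.2023] shift mm [-0.4  0.5  0.3] turn [ 0.04 -0.07 -0.02] F [ 0.1  0.  -6.4] w 0.0142 q [-0.04  0.44  1.46 -0.    1.25 -1.05]
0.012726632479105505
the job is handed in; nothing more can be done
None
```

The basket, with both tomatoes inside, is held still over the empty shallow pan, and the job is handed in at 10.65 s.

- **Lift:** I gripped the handle across its width and lifted straight up. The wrist carried about 6 N, which is the basket alone, and the pictures show the deep pan stayed where it was.
- **Carry:** I took it over the row with its underside about 15 cm up, roughly 4–5 cm above the tall cup. A later picture shows the cups and shaker upright in the row.
- **Last pose:** The tool is within 1 mm and 0.1° of the pose I aimed for. That puts the underside about 20 mm above the rim, level and lined up with the pan.
- **Centring check:** The last side view, taken just before a final 1.5 mm lowering, put the basket within about 1–2 mm of the pan's centre. The outlines I predicted were off by about 1 pixel or slightly more, by a similar amount for basket and pan, so I put that down to camera calibration.
- **Disagreement:** Readings of the handle's direction varied by up to 4° (131.5–136°). I took 136°, which matched the pan's edges, and the later wrist view of the basket's sides showed no clear twist: one side read straight, the other a few degrees off.

I took no close-up after that final 1.5 mm, so the gap rests on the arm's own position reading and that last side view.

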